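# Check the air pressure of a microscope table's isolator leg

## Robot

A 6-joint arm with a two-finger parallel gripper is mounted at the origin on the work surface. World frame = base frame: x ahead of the robot, y to its left, z up, the work surface at z = 0. Lengths are in m, angles in rad, forces in N, time in s.
With the tool pointing down it reaches from about 0.35 to 0.85 m from the base axis. Payload 8.1 kg.
Tool frame: the origin (TCP) lies at the very end of the fingers, on their centre line; the grasp point (between the pads) lies robot.grip_point_offset behind it (robot.grip_point_offset is the distance from the TCP to the grasp point, in m); z points along the fingers, y is the line along which they close (so a half turn about z gives the same grasp; the last joint's range is limited). The gripper opens to 93 mm and grips with 3 to 60 N. Pads are 15 mm wide; open, the fingers measure 128 mm over their backs; the gripper's body (75 mm by 188 mm) begins 65 mm behind the grasp point.
Start: joints at [1.051, 0.13, 1.488, -0, 1.523, -0.085], TCP at [0.253, 0.544, 0.219] pointing down, gripper open.
Joint ranges: [-2.96, 2.96], [-0.89, 2.26], [0.02, 2.5], [-1.34, 4.48], [0, 2.73], [-2.66, 2.66]. Speed limits (rad/s): [2.39, 2.39, 2.79, 3.14, 3.14, 3.14].

## Interface

Orientations are given as a rotation vector (axis times angle).
In Python, from plant import robot, eyes gives the robot as it stands. The module is installed in compiled form; this text tells all that it offers.
- The arm moves only by the tool apply_moves, never from a script. Its argument "steps" is one flat list of numbers, 7 for each row, row after row: the shift along the tool's x, y, z in units of 30 mm (1.0 is 30 mm), then the turn, a rotation vector about the tool's x, y, z in units of 6 degrees (1.0 is 6 degrees), then the opening in per cent of the stroke, from 0 (shut) to 100 (fully open). In form: [dx, dy, dz, ax, ay, az, fingers, dx, dy, dz, ax, ay, az, fingers, ...]. A call has 1 to 12 rows; each row shifts and turns the commanded pose from where the row before left it, along the tool's axes as they then stand; what a row does not reach is not made up. A row lasts 1/12 s, in which the tool goes at most 41.7 mm and 7.16 degrees, less where a joint would pass 70% of its speed; a pose out of reach is approached as far as the arm can. A call is refused whole if a number of a shift passes 1 or a number of a turn 1, either way. A call with a gripper value outside its range is refused whole. The fingers move at their own pace and stop on an object; "grip_force" is the grip in N (left out, the last holds). Time passes only in rows, so rows that do not move let the fingers close. It gives the time, the measured TCP pose, the force, the opening and the grip force at its end, in the units of the state.
- robot.read_state(): the state, without advancing time (a new reading comes with each control period).
- eyes.read_camera(name): name is "side" or "top"; returns the picture (420x560x3 uint8, red, green, blue); there is no depth.
- eyes.calibration(name): a dict with "K" (3x3 intrinsics, pixels), "k1" (the pictures are not rectified: a ray, as slopes to the right and down, at radius r is drawn at 1 + k1 r^2 times it, then the intrinsics apply), "R" (3x3) and "t" (3): a world point X has camera coordinates R X + t. Camera axes: x right, y down, z forward; pixel columns grow to the right and rows downward; lengths in m; the calibration is good to about 2 mm. A picture is of the moment at which its call begins. calibration takes no time and is no camera call.
- robot.close_job(): hands the job in; it is judged then, once.
Trained networks look in the newest picture that a camera, given by its name, has taken for a name from the list of things; names that differ only in an ending like _2 or _b are one class to them, and where a whole thing is asked for, a point or a joint stands for the part that bears it (a point fixed in the world has none). Each returns a list of dicts, best first, with "conf" (0 to 1); they miss things now and then, are a little off and sometimes report something else, mostly with a low value. They report only what shows in the picture. A call takes as long as a camera call. They do not tell look-alikes from the thing itself.
- eyes.search_frame(camera, thing): "rect" ([left, top, width, height] in pixels, round what is visible of it).
- eyes.place_of(camera, thing): "xy" ([column, row] in pixels: a listed point, or the origin of a listed thing).
The state is a dict: "t": time; "q": joint angles; "dq": joint speeds; "joint_torque": joint torques, N m; "tool_pos": TCP position; "orientation": TCP orientation; "force": force on the tool from outside, world axes, zero at the start; "wrist_torque": the same for the moment, N m; "opening": finger opening in m; "gripper_force": force on a finger pad.
Only numpy, scipy, OpenCV 4.12 (cv2) and the standard library are available. Lean on these libraries where they do the work, as an engineer would, in place of code of your own. Each camera call takes 0.05 s, during which the arm holds its last target. There are 200 camera calls.

## Task

Take the orange pressure gauge out of its grey stand, hold its open nose steady and square, about 5 cm in front of the yellow tag on the white valve block, for a second so that it reads the tag, then press the nose squarely onto the tilted brass nipple until it snaps over the balls and on against the spring until the blue collar is pushed down well past half of its travel. Finish like that, still gripping the gauge and holding the collar down; leave the slide box, oil bottle and well plate alone.

Things in the scene. Friction and masses are not known exactly. Their poses are not given: they have to be found in the camera images.
- gauge_grip (a point): Loose pressure gauge, 104 mm tall, 0.25 kg, nose down in its stand. This point is on its axis mid-handle, 75 mm above the nose's mouth. z runs from nose to top. The orange handle is a block 32 mm along x, 26 mm along y, 62 mm tall (42 to 104 mm above the mouth); grip it across y, firmly (25 N or more). Dark screen on its -x face. The metal nose is a round socket, 34 mm outside.
- gauge_mouth (a point): Centre of the open mouth at the gauge's lower end, same axes as gauge_grip (75 mm below it). The socket is 32 mm deep, its mouth lip 18.5 mm inside diameter and 4 mm tall, above the lip it widens to 25 mm.
- stand: Grey block 90 x 90 x 30 mm, fixed on the bench, origin at the centre of its underside. The gauge's nose stands 22 mm deep in its round hole (37 mm diameter, floor 8 mm above the bench); lift the gauge straight up by 25 mm or more to free it.
- valve_block: White valve block, fixed, base plate 100 x 170 x 24 mm, origin at the centre of its underside; the nipple stands at its -y side (47 mm from its origin) and the tag at its +y side (50 mm). Its highest part apart from the nipple is about 62 mm.
- tag_face (a point): Centre of the round yellow tag (40 mm diameter, black dot) on a sloping face of the valve block; z is the face's outward normal, leaning 20 degrees from vertical towards the block's -x side. The gauge reads it when its mouth is in front of it along z, gauge axis along that z with the nose towards the tag.
- nipple_pivot (a point): On the brass nipple's axis at its swivel pin, 45 mm above the bench. z runs out of the nipple's tip; it leans 15 to 34 degrees from vertical towards the block's -x side (stiff, stays as found). Along z from here: free blue collar's top face at 30 mm (35 mm diameter), four spring balls at 38 mm (22 mm across), tip at 50 mm. Gauge and nipple axes must coincide to press on.
- nipple_tip (a point): Centre of the nipple's tip, 50 mm along z from nipple_pivot, same axes. The nipple is 15 mm in diameter, its tip tapers to 7 mm. The gauge's mouth passes over tip and balls with about 5 to 10 N, has snapped when it is 32 mm or less from nipple_pivot, and meets the collar at 30 mm.
- collar (a joint): How far the blue spring collar is pressed down along the nipple, in m: 0 free, 0.009 fully down. Its spring pushes back with 3 N at the start of travel and 10 N at the end; let go, it lifts the gauge again.
- slide_box: Bystander: blue slide box 50 x 90 x 35 mm, loose, origin at the centre of its underside.
- oil_bottle: Bystander: amber bottle 32 mm diameter, 70 mm tall, loose, origin at the centre of its underside.
- well_plate: Bystander: white well plate 85 x 127 x 20 mm, loose, origin at the centre of its underside.
Things that resemble listed ones, but are neither listed nor needed, are in the scene too. Several things have the shape of the valve_block; the one meant has the colours described above. There is more than one size of the part that bears gauge_grip; the job needs the smaller.

How it is judged:
On the way, in this order (a step that is already met when the one before it is completed fails the run):
1. the gripped gauge's nose is held still 30 to 70 mm in front of the tag, within 15 mm of its centre line and square to it within 0.17 rad, for half a second (z of gauge_mouth in the frame of tag_face between 0.03 and 0.07 m and x of gauge_mouth in the frame of tag_face between -0.015 and 0.015 m and y of gauge_mouth in the frame of tag_face between -0.015 and 0.015 m and angle between the z axis of gauge_mouth and the z axis of tag_face, either way round below 0.17 rad and linear speed of gauge below 0.02 m/s and z of gauge_grip in the frame of tag_face above 0.08 m and contact force between the fingers and gauge above 1 N), for 0.5 s.
2. the nose has snapped squarely over the nipple's balls (z of gauge_mouth in the frame of nipple_pivot below 0.032 m and distance between gauge_mouth and nipple_pivot below 0.033 m and z of gauge_grip in the frame of nipple_pivot above 0.08 m and angle between the z axis of gauge_mouth and the z axis of nipple_pivot, either way round below 0.15 rad), for 0.1 s.
At the end, for the whole second after the job is handed in: The gauge sits on the nipple, square to it within 0.15 rad, its nose past the balls, gripped by the fingers and at rest (slower than 20 mm/s), and holds the collar down by more than half of its travel (4.5 of 9 mm), through the last second (value of joint collar above 0.0045 m and z of gauge_mouth in the frame of nipple_pivot below 0.0275 m and distance between gauge_mouth and nipple_pivot below 0.03 m and z of gauge_grip in the frame of nipple_pivot above 0.08 m and angle between the z axis of gauge_mouth and the z axis of nipple_pivot, either way round below 0.15 rad and contact force between the fingers and gauge above 1 N and linear speed of gauge below 0.02 m/s); the arm keeps its last pose, push and grip.
It fails at once if a bystander is moved by more than 20 mm (distance of any of slide_box, oil_bottle, well_plate from where it was at the start of the episode above 0.02 m).
It fails at once if a bystander is tipped over (angle between any of slide_box, oil_bottle, well_plate's own z axis and vertical above 0.5 rad).
It also fails if it takes over 48 s, if anything falls off the work surface, if the arm or the gripper's body presses on something with over 40 N, if the wrist force passes 120 N, or if a joint passes its speed limit or range.

## Working session

There is one attempt and no reset: what is moved stays moved. The work goes in short steps, Python scripts to look and compute and a tool call to move; the robot and the scene stay as the last step left them, time stands still between calls to the robot, and variables do not carry over. Pictures are saved under pics/ and viewed, at most 10 in all, crops included, and the job is handed in when it is done.

Besides the shell and the picture viewer there is one more tool, called after "Call:" as a command line: name --argument value ..., lists and objects as JSON in quotes. apply_moves: Moves the arm, as the interface text tells. Its arguments: {"type":"object","properties":{"steps":{"type":"array"},"grip_force":{"type":"number"}},"required":["steps"]}

```bash
mkdir -p pics; cat > h.py <<'E'
import numpy as np, cv2
from plant import robot, eyes
def save(img,n,s=1): cv2.imwrite('pics/'+n,cv2.cvtColor(cv2.resize(img,None,fx=s,fy=s,interpolation=cv2.INTER_CUBIC) if s!=1 else img,cv2.COLOR_RGB2BGR))
C={n:eyes.calibration(n) for n in('side','top')}
def dist(c): return np.array([c['k1'],0,0,0,0.])
def ray(n,px):
    c=C[n];u=cv2.undistortPointsIter(np.array([[px]],float),np.array(c['K'],float),dist(c),None,None,(3,50,1e-10))[0,0]
    R=np.array(c['R']);t=np.array(c['t']);d=R.T@np.array([u[0],u[1],1]);return -R.T@t,d/np.linalg.norm(d)
def onz(n,px,z):
    o,d=ray(n,px);return o+d*(z-o[2])/d[2]
def tri(ps,pt):
    o1,d1=ray('side',ps);o2,d2=ray('top',pt)
    A=np.stack([d1,-d2],1);s=np.linalg.lstsq(A,o2-o1,rcond=None)[0]
    a=o1+s[0]*d1;b=o2+s[1]*d2;return (a+b)/2,np.linalg.norm(a-b)
def proj(n,X):
    c=C[n];return cv2.projectPoints(np.atleast_2d(np.array(X,float)),cv2.Rodrigues(np.array(c['R'],float))[0],np.array(c['t'],float),np.array(c['K'],float),dist(c))[0][:,0]
E
python3 - <<'E'
from h import *
for n in C:
    save(eyes.read_camera(n),n+'0.png',1.4); print(n,ray(n,(280,210)),C[n]['k1'])
for th in ['gauge_grip','gauge_mouth','stand','valve_block','tag_face','nipple_pivot','nipple_tip','slide_box','oil_bottle','well_plate']:
    for n in C:
        print(th,n,[(np.round(d['xy']).tolist(),round(d['conf'],2)) for d in eyes.place_of(n,th)])
s=robot.read_state();print(s['t'],s['orientation'],robot.grip_point_offset)
E
```

```text
side (array([0.3761741 , 0.58831359, 0.64889388]), array([ 0.18374418, -0.75646634, -0.62769161])) -0.040800630824989005
top (array([ 0.40871432, -0.04965774,  1.43014394]), array([ 0.07947392, -0.00550137, -0.99682177])) -0.20869528644011456
gauge_grip side [([200.0, 315.0], 0.68), ([278.0, 333.0], 0.61), ([301.0, 204.0], 0.5), ([226.0, 185.0], 0.42)]
gauge_grip top [([167.0, 232.0], 0.82), ([160.0, 180.0], 0.71), ([327.0, 216.0], 0.54)]
gauge_mouth side [([209.0, 350.0], 0.94), ([276.0, 354.0], 0.76), ([190.0, 236.0], 0.65)]
gauge_mouth top [([170.0, 182.0], 0.9), ([173.0, 228.0], 0.76), ([292.0, 205.0], 0.63)]
stand side [([279.0, 356.0], 0.82)]
stand top [([172.0, 231.0], 0.83)]
valve_block side [([375.0, 246.0], 0.92), ([294.0, 224.0], 0.66), ([281.0, 168.0], 0.65)]
valve_block top [([411.0, 174.0], 0.89), ([304.0, 287.0], 0.84), ([308.0, 210.0], 0.7)]
tag_face side [([281.0, 221.0], 0.81), ([275.0, 159.0], 0.76), ([378.0, 242.0], 0.64)]
tag_face top [([293.0, 203.0], 0.94), ([396.0, 173.0], 0.85), ([284.0, 291.0], 0.82)]
nipple_pivot side [([378.0, 217.0], 0.59), ([286.0, 150.0], 0.48), ([299.0, 204.0], 0.45)]
nipple_pivot top [([325.0, 290.0], 0.58), ([433.0, 172.0], 0.58)]
nipple_tip side [([383.0, 204.0], 0.73), ([308.0, 187.0], 0.67), ([289.0, 130.0], 0.42)]
nipple_tip top [([326.0, 221.0], 0.49), ([436.0, 174.0], 0.46), ([292.0, 205.0], 0.29)]
slide_box side [([228.0, 187.0], 0.63)]
slide_box top [([353.0, 131.0], 0.72)]
oil_bottle side [([187.0, 238.0], 0.83), ([275.0, 359.0], 0.39)]
oil_bottle top [([274.0, 121.0], 0.42)]
well_plate side [([139.0, 324.0], 0.84)]
well_plate top [([180.0, 126.0], 0.83)]
1.1 [6.77653290e-01 3.06760828e+00 3.86781134e-06] 0.0188
```

View pics/side0.png

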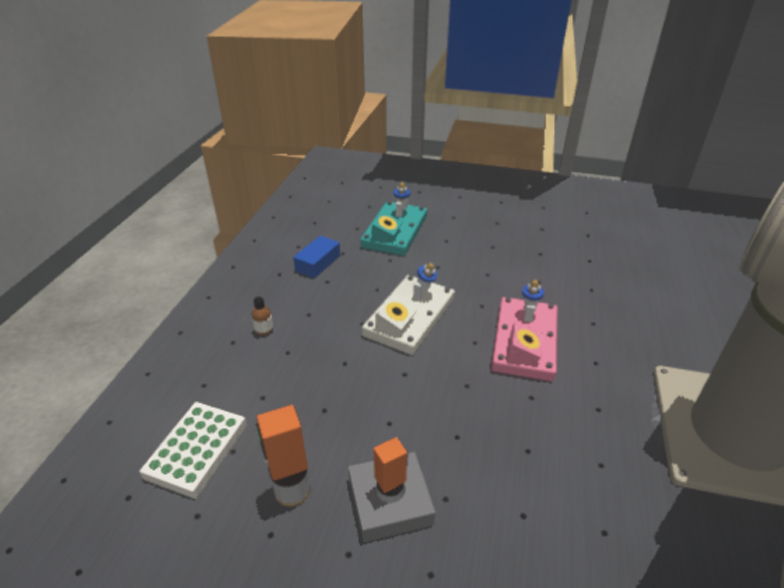

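View pics/top0.png

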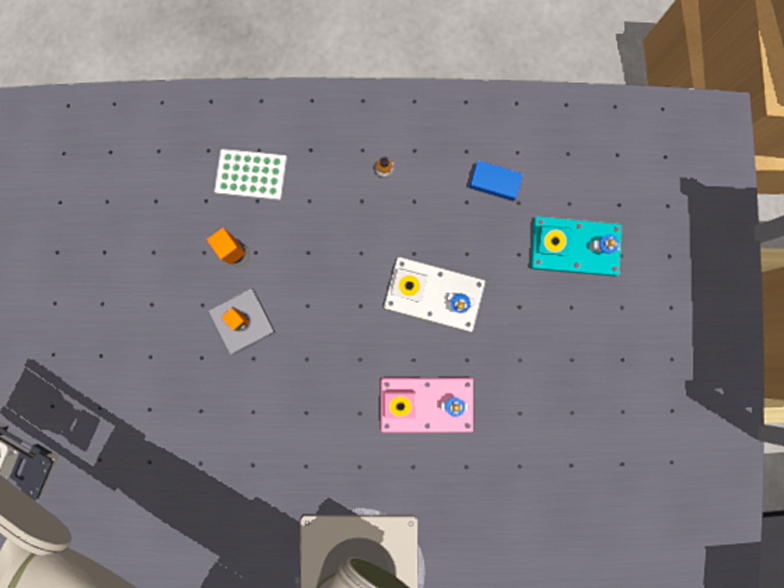

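The scene has two orange gauges. The small one stands in the grey stand (top ~168,228; side ~279,333). The large one stands free (top ~163,178; side ~203,318), so the small one in the stand is the one meant. Three blocks share the shape: white (top ~310,210; side ~292,223), pink and teal. White is the one meant. I'll confirm both in one enlarged crop.

```bash
python3 - <<'E'
from h import *
a=eyes.read_camera('side');b=eyes.read_camera('top')
np.save('a.npy',a);np.save('b.npy',b)
r=lambda im,x,y,w,h:cv2.resize(im[y:y+h,x:x+w],(400,300),interpolation=cv2.INTER_CUBIC)
save(np.vstack([np.hstack([r(a,245,175,96,72),r(b,262,174,96,72)]),np.hstack([r(a,235,300,100,75),r(b,130,195,80,60)])]),'crop1.png')
E
```

```text
(no output)
```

View pics/crop1.png

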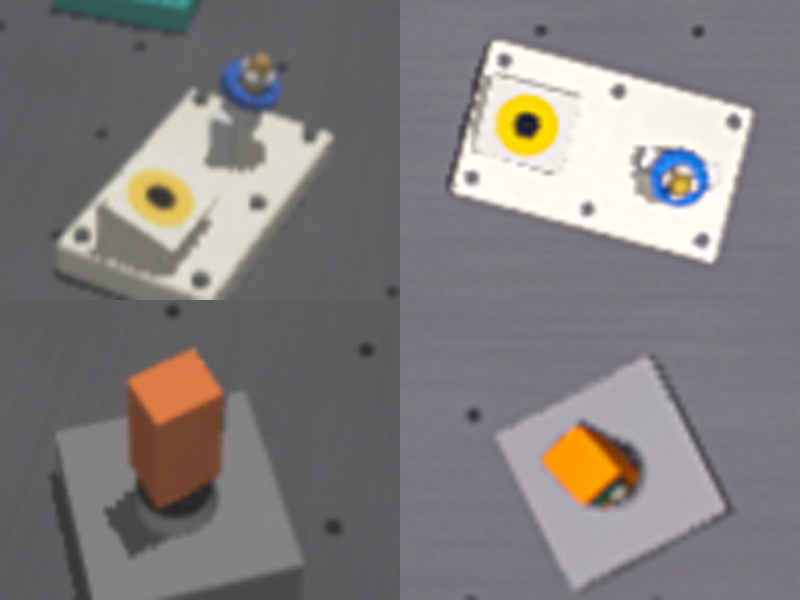

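The crop confirms both targets. The white block has its yellow tag at top ≈(293,204) and side ≈(283,222), and its nipple leans toward image-bottom, which is the robot side. The small gauge in the stand has its dark screen facing image lower-right in the top view, around (168,232). Next I fit the poses.

```bash
cat > fit.py <<'E'
from h import *
from scipy.optimize import least_squares
a=np.load('a.npy');b=np.load('b.npy')
def mask(im,lo,hi,win,sv=(90,60)):
    x,y,w,h=win;m=np.zeros(im.shape[:2],np.uint8);q=cv2.cvtColor(im,cv2.COLOR_RGB2HSV)[y:y+h,x:x+w]
    m[y:y+h,x:x+w]=cv2.inRange(q,(lo,sv[0],sv[1]),(hi,255,255));return m
def big(m):
    c=max(cv2.findContours(m,cv2.RETR_EXTERNAL,cv2.CHAIN_APPROX_NONE)[0],key=cv2.contourArea);return cv2.convexHull(c)[:,0].astype(np.float32)
W={'side':(245,175,96,72),'top':(262,174,96,72)};I={'side':a,'top':b}
yel={n:big(mask(I[n],18,34,W[n],(100,80))) for n in I}
blu={n:big(mask(I[n],100,125,W[n],(110,60))) for n in I}
ye={n:cv2.fitEllipse(yel[n]) for n in I};be={n:cv2.fitEllipse(blu[n]) for n in I}
print(ye,be)
T,g=tri(ye['side'][0],ye['top'][0]);print('tag',T,g)
Cc,g=tri(be['side'][0],be['top'][0]);print('collar',Cc,g)
x,y,w,h=W['top'];q=cv2.cvtColor(b,cv2.COLOR_RGB2HSV);m=np.zeros(b.shape[:2],np.uint8);m[y:y+h,x:x+w]=cv2.inRange(q[y:y+h,x:x+w],(0,0,190),(179,45,255))
r=cv2.minAreaRect(big(m));print(r)
P=np.array([onz('top',p,.024) for p in cv2.boxPoints(r)]);print(P,np.linalg.norm(np.diff(P,axis=0),axis=1))
print('side corners on z=.024',[onz('side',p,.024).round(4) for p in [(258.9,234.5),(291.1,196.1),(324.9,207.4)]])
# gauge
def hp(n,w): return big(mask(I[n],5,17,w,(120,60)))
hg={'side':hp('side',(235,300,100,75)),'top':hp('top',(130,200,80,50))}
def box(p):
    X=np.array([[sx*.016,sy*.013,z] for sx in(-1,1) for sy in(-1,1) for z in(.050,.112)])
    c,s=np.cos(p[2]),np.sin(p[2]);return X@np.array([[c,s,0],[-s,c,0],[0,0,1]])+[p[0],p[1],0]
ang=np.linspace(0,2*np.pi,24,endpoint=False);D=np.stack([np.cos(ang),np.sin(ang)])
sup=lambda P:(P@D).max(0)
def f(p):
    o=[]
    for n in I:
        d=sup(proj(n,box(p)))-sup(hg[n])
        o.append(d[(D[1]<.3)] if 1 else d)
    return np.concatenate(o)
G=onz('top',hg['top'].mean(0),.1)
for y0 in(.3,.8,1.1):
    s=least_squares(f,[G[0],G[1],y0],loss='soft_l1',x_scale=[.01,.01,.1]);print('gauge',s.x,s.cost)
print('stand origin check', tri([279,356],[172,231]))
E
python3 fit.py
```

```text
{'side': ((283.0, 222.0), (11.542950630187988, 16.112850189208984), 115.239501953125), 'top': ((291.8724365234375, 203.65191650390625), (14.483872413635254, 14.837462425231934), 124.27583312988281)} {'side': ((304.68035888671875, 194.86300659179688), (10.25342845916748, 14.027812004089355), 111.16740417480469), 'top': ((328.3876037597656, 216.23159790039062), (12.785295486450195, 13.698522567749023), 116.81781005859375)}
tag [ 0.53387045 -0.08738026  0.05365444] 0.0018107546874190346
collar [ 0.50098948 -0.17825433  0.07297964] 0.0019911964298963422
((310.28076171875, 209.8038330078125), (65.16539764404297, 37.88890075683594), 15.255120277404785)
[[ 0.49611633 -0.04171154  0.024     ]
 [ 0.59134021 -0.0669698   0.024     ]
 [ 0.54763331 -0.23073892  0.024     ]
 [ 0.45253139 -0.20437005  0.024     ]] [0.09851684 0.16950109 0.09868988]
side corners on z=.024 [array([ 0.5853, -0.0632,  0.024 ]), array([ 0.5445, -0.2292,  0.024 ]), array([ 0.4498, -0.2033,  0.024 ])]
gauge [0.46655581 0.22221783 0.71456519] 11.959765803846034
gauge [0.46655588 0.22221786 0.71458827] 11.959765794687147
gauge [0.46655587 0.22221786 0.71458584] 11.959765790925642
stand origin check (array([0.46496835, 0.22413066, 0.01437336]), np.float64(0.0002853788571350198))
```

```bash
cat > nip.py <<'E'
from fit import *
bx=np.array([np.cos(-.262),np.sin(-.262),0]);by=np.array([-bx[1],bx[0],0]);ez=np.array([0,0,1.])
t=np.linspace(0,2*np.pi,40,endpoint=False)
def circ(piv,th,z,r):
    az=np.cos(th)*ez-np.sin(th)*bx;ax=np.cross(by,az);return piv+z*az+r*(np.outer(np.cos(t),ax)+np.outer(np.sin(t),by))
def res(p,th,tc):
    o=[]
    for n in I:
        H=np.vstack([circ(p,th,.030,.0175),circ(p,th,.030-tc,.0175)])
        o.append(sup(proj(n,H))-sup(blu[n]))
    return np.concatenate(o)
if __name__=='__main__':
    B=np.array([.5205,-.1352,0]);S=18;out=[]
    wins={'side':(296,184,18,14),'top':(320,208,18,14)}
    for th in np.radians([16,20,24,28,32]):
        s=least_squares(lambda v:res(np.array([v[0],v[1],.045+v[2]]),th,.006)/1.,[.51,-.18,0],x_scale=.01);v=s.x
        p=np.array([v[0],v[1],.045+v[2]]);d=p-B
        tip=p+.05*(np.cos(th)*ez-np.sin(th)*bx)
        print(np.degrees(th).round(),p.round(4),'cost',s.cost.round(2),'blk',(d@bx).round(4),(d@by).round(4),'tip px',[proj(n,[tip])[0].round(1) for n in I])
        col=[]
        for n in I:
            x,y,w,h=wins[n];im=cv2.resize(I[n][y:y+h,x:x+w],(w*S//2,h*S//2),interpolation=cv2.INTER_CUBIC);im=im.copy()
            for z,r,c in((.030,.0175,(255,0,0)),(.05,.0035,(0,255,0)),(.038,.011,(255,0,255))):
                pp=((proj(n,circ(p,th,z,r))+.5-[x,y])*S/2).astype(int);cv2.polylines(im,[pp],True,c,1)
            col.append(im)
        out.append(np.vstack(col))
    raw=np.vstack([cv2.resize(I[n][wins[n][1]:wins[n][1]+14,wins[n][0]:wins[n][0]+18],(162,126),interpolation=cv2.INTER_CUBIC) for n in I])
    G=[raw]+out;save(np.vstack([np.hstack(G[:3]),np.hstack(G[3:])]),'nip.png',1.15)
E
python3 nip.py | tail -5
```

```text
16.0 [ 0.5083 -0.1805  0.0461] cost 13.71 blk -0.0 -0.0469 tip px [array([307. , 188.5]), array([328.7, 218.5])]
20.0 [ 0.51   -0.181   0.0467] cost 14.29 blk 0.0018 -0.0469 tip px [array([307.5, 188.8]), array([328.5, 219.1])]
24.0 [ 0.5117 -0.1814  0.0474] cost 14.8 blk 0.0035 -0.0469 tip px [array([308.1, 189.2]), array([328.4, 219.7])]
28.0 [ 0.5133 -0.1819  0.0482] cost 15.35 blk 0.0052 -0.0469 tip px [array([308.6, 189.6]), array([328.2, 220.3])]
32.0 [ 0.5149 -0.1823  0.0492] cost 15.96 blk 0.0068 -0.0469 tip px [array([309.1, 190. ]), array([328. , 220.8])]
```

View pics/nip.png

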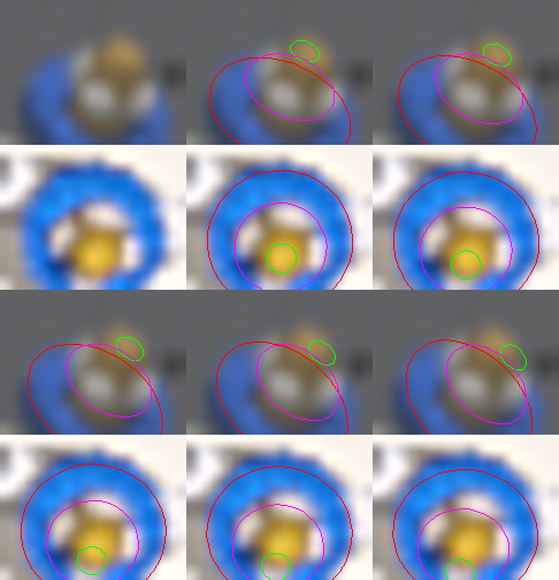

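The fit shows a lean of about 16°, with the pivot at block x≈0, y≈-47 mm and z≈45 mm, which agrees with the description. The gauge is at (0.467, 0.222) with yaw 0.715. I'll turn the tool and move over it.

Call:
apply_moves --steps '[0,0,0,0,0,1,100,0,0,0,0,0,1,100,0,0,0,0,0,1,100,0,0,0,0,0,1,100,0,0,0,0,0,1,100,0,0,0,0,0,1,100,0,0,0,0,0,1,100,0,0,0,0,0,1,100,0,0,0,0,0,1,100,0,0,0,0,0,1,100,0,0,0,0,0,1,100,0,0,0,0,0,1,100]' --grip_force 50

```text
t: 2.2
tool_pos: [0.2527, 0.5442, 0.2186]
orientation: [2.357, 2.077, 0.0]
force: [0.3, 0.1, 0.4]
opening: 0.0934
gripper_force: 0.0
```

Call:
apply_moves --steps '[0,0,0,0,0,1,100,0,0,0,0,0,1,100,0,0,0,0,0,1,100,0,0,0,0,0,1,100,0,0,0,0,0,1,100,0,0,0,0,0,1,100,0,0,0,0,0,1,100]'

```text
t: 2.78
tool_pos: [0.2527, 0.5442, 0.2186]
orientation: [2.945, 1.095, -0.0]
force: [0.4, -0.7, -0.0]
opening: 0.0928
gripper_force: 0.0
```

Call:
apply_moves --steps '[-0.14,1,0,0,0,0,100,-0.14,1,0,0,0,0,100,-0.14,1,0,0,0,0,100,-0.14,1,0,0,0,0,100,-0.14,1,0,0,0,0,100,-0.14,1,0,0,0,0,100,-0.14,1,0,0,0,0,100,-0.14,1,0,0,0,0,100,-0.14,1,0,0,0,0,100,-0.14,1,0,0,0,0,100,-0.12,1,0,0,0,0,100,-0.12,1,0,0,0,0,100]'

```text
t: 3.78
tool_pos: [0.4529, 0.2392, 0.2189]
orientation: [-2.942, -1.103, -0.001]
force: [0.4, 0.1, -0.2]
opening: 0.0928
gripper_force: 0.0
```

```bash
cat >> h.py <<'E'
from scipy.spatial.transform import Rotation as Ro
def plan(pos,R=None):
    s=robot.read_state();p=np.array(s['tool_pos']);r=Ro.from_rotvec(s['orientation'])
    print('t',s['t'],'pos',p.round(4),'units shift',(r.inv().apply(np.array(pos)-p)/.03).round(2),
      'turn',((r.inv()*R).as_rotvec()/np.radians(6)).round(2) if R is not None else '', 'F',np.round(s['force'],1))
E
python3 - <<'E'
from h import *
eyes.read_camera('top')
plan([.4666,.2222,.064])
R=Ro.from_rotvec(robot.read_state()['orientation']).as_matrix();print(np.degrees(np.arctan2(R[1,1],R[0,1])))
E
```

```text
t 3.8333 pos [0.4556 0.2352 0.2188] units shift [-0.01  0.55  5.16] turn  F [ 0.6 -3.9  0.2]
-49.04995703291053
```

Call:
apply_moves --steps '[0,0,0,0,0,0,100,0,0,0,0,0,0,100,0,0,0,0,0,0,100]'

```text
t: 4.08
tool_pos: [0.4518, 0.2412, 0.2186]
orientation: [-2.941, -1.103, 0.0]
force: [0.5, 0.2, 0.3]
opening: 0.093
gripper_force: 0.0
```

```bash
python3 - <<'E'
from h import *
plan([.4666,.2222,.064])
E
```

```text
t 4.0833 pos [0.4518 0.2412 0.2186] units shift [-0.04  0.8   5.15] turn  F [0.5 0.2 0.3]
```

Aligned as calculated, so I descend.

Call:
apply_moves --steps '[-0.04,0.8,0,0,0,0,100,0,0,0.5,0,0,0,100,0,0,0.7,0,0,0,100,0,0,0.7,0,0,0,100,0,0,0.7,0,0,0,100,0,0,0.7,0,0,0,100,0,0,0.7,0,0,0,100,0,0,0.6,0,0,0,100,0,0,0.4,0,0,0,100,0,0,0.15,0,0,0,100,0,0,0,0,0,0,100]'

```text
t: 5.0
tool_pos: [0.4659, 0.2221, 0.0631]
orientation: [-2.941, -1.104, 0.003]
force: [-1.6, -0.1, 0.6]
opening: 0.0927
gripper_force: 0.0
```

Call:
apply_moves --steps '[0,0,0,0,0,0,50,0,0,0,0,0,0,40,0,0,0,0,0,0,30,0,0,0,0,0,0,20,0,0,0,0,0,0,10,0,0,0,0,0,0,5,0,0,0,0,0,0,5,0,0,0,0,0,0,5,0,0,0,0,0,0,5,0,0,0,0,0,0,5]' --grip_force 50

```text
t: 5.83
tool_pos: [0.4671, 0.2216, 0.0641]
orientation: [2.942, 1.102, -0.0]
force: [1.1, -1.8, 0.4]
opening: 0.0314
gripper_force: 0.4
```

Call:
apply_moves --steps '[0,0,0,0,0,0,0,0,0,0,0,0,0,0,0,0,0,0,0,0,0,0,0,0,0,0,0,0,0,0,0,0,0,0,0]'

```text
t: 6.25
tool_pos: [0.4674, 0.2212, 0.064]
orientation: [2.941, 1.102, 0.0]
force: [4.0, -3.6, -2.2]
opening: 0.0256
gripper_force: 49.8
```

Call:
apply_moves --steps '[0,0,-0.3,0,0,0,0,0,0,-0.5,0,0,0,0,0,0,-0.7,0,0,0,0,0,0,-0.7,0,0,0,0,0,0,-0.7,0,0,0,0,0,0,-0.6,0,0,0,0,0,0,-0.4,0,0,0,0,0,0,-0.1,0,0,0,0,0,0,0,0,0,0,0]'

```text
t: 7.0
tool_pos: [0.4674, 0.222, 0.1847]
orientation: [-2.941, -1.103, -0.002]
force: [0.2, -0.0, -2.8]
opening: 0.0261
gripper_force: 49.8
```

```bash
cat > tgt.py <<'E'
from h import *
B=np.array([.5205,-.1352,0]);bx=np.array([np.cos(-.262),np.sin(-.262),0]);by=np.array([-bx[1],bx[0],0]);ez=np.array([0,0,1.])
tag=np.array([.5335,-.087,.0537]);piv=np.array([.5085,-.1805,.0455])
ax=lambda deg:np.cos(np.radians(deg))*ez-np.sin(np.radians(deg))*bx
R0=Ro.from_rotvec([2.941,1.102,0])
def tool(deg): return Ro.from_rotvec(np.cross(ez,ax(deg))/np.linalg.norm(np.cross(ez,ax(deg)))*np.radians(deg))*R0
h=.075-.0188   # TCP above mouth (assumed; refined later)
def goal(base,deg,m,off=np.zeros(3)): return base+off+(m+h)*ax(deg)
E
python3 - <<'E'
from tgt import *
img=eyes.read_camera('side');np.save('s1.npy',img);save(img,'side1.png',1.4)
plan(goal(tag,20,.05),tool(20)); plan(goal(piv,16,.1),tool(16))
p=np.array(robot.read_state()['tool_pos']);print(proj('side',[p-[0,0,h]]),proj('side',[p]))
E
```

```text
t 7.05 pos [0.4668 0.2217 0.1835] units shift [-5.76  8.21  1.  ] turn [-2.78  1.86  0.  ] F [ 0.6  0.8 -1.4]
t 7.05 pos [0.4668 0.2217 0.1835] units shift [-8.57  9.83 -0.41] turn [-2.23  1.49  0.  ] F [ 0.6  0.8 -1.4]
[[278.49943053 316.23548904]] [[278.55420637 293.56369631]]
```

View pics/side1.png

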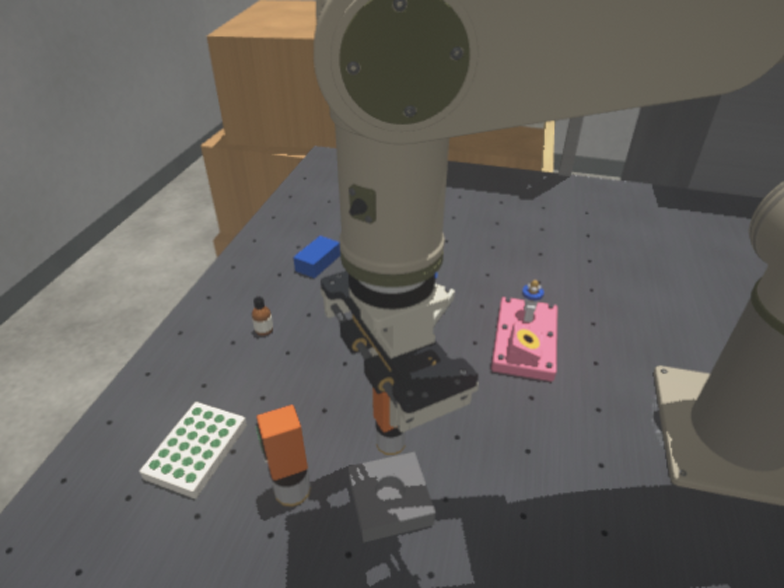

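The gauge is lifted clear, with the nose at side ≈(279,320) where predicted. I tilt 20° and then move to the tag.

Call:
apply_moves --steps '[0,0,0,-0.7,0.465,0,0,0,0,0,-0.7,0.465,0,0,0,0,0,-0.7,0.465,0,0,0,0,0,-0.68,0.465,0,0,0,0,0,0,0,0,0,0,0,0,0,0,0,0]'

```text
t: 7.55
tool_pos: [0.4649, 0.2218, 0.1818]
orientation: [2.723, 1.025, 0.411]
force: [0.0, 0.7, -1.1]
opening: 0.0262
gripper_force: 49.8
```

```bash
python3 - <<'E'
from tgt import *
plan(goal(tag,20,.05),tool(20))
E
```

```text
t 7.55 pos [0.4649 0.2218 0.1818] units shift [-6.04  7.79  2.15] turn [-0.02  0.03  0.03] F [ 0.   0.7 -1.1]
```

Call:
apply_moves --steps '[-0.4,0.5,0.15,0,0,0,0,-0.7,0.9,0.25,0,0,0,0,-0.7,0.9,0.25,0,0,0,0,-0.7,0.9,0.25,0,0,0,0,-0.7,0.9,0.25,0,0,0,0,-0.7,0.9,0.25,0,0,0,0,-0.7,0.9,0.25,0,0,0,0,-0.7,0.9,0.25,0,0,0,0,-0.5,0.65,0.15,0,0,0,0,-0.24,0.34,0.1,0,0,0,0,0,0,0,0,0,0,0,0,0,0,0,0,0,0]'

```text
t: 8.55
tool_pos: [0.5001, -0.0791, 0.1555]
orientation: [2.727, 1.017, 0.416]
force: [0.5, 0.7, -2.3]
opening: 0.0257
gripper_force: 49.8
```

Call:
apply_moves --steps '[0,0,0,0,0,0,0,0,0,0,0,0,0,0,0,0,0,0,0,0,0,0,0,0,0,0,0,0]'

```text
t: 8.88
tool_pos: [0.5002, -0.0769, 0.1557]
orientation: [2.723, 1.023, 0.419]
force: [1.4, 0.5, -2.2]
opening: 0.0255
gripper_force: 49.8
```

```bash
python3 - <<'E'
from tgt import *
plan(goal(tag,20,.05),tool(20))
a=eyes.read_camera('side');b=eyes.read_camera('top');np.save('s2.npy',a);np.save('t2.npy',b)
r=lambda im,x,y,w,h:cv2.resize(im[y:y+h,x:x+w],(400,400),interpolation=cv2.INTER_CUBIC)
m=tag+.05*ax(20)
print([proj(n,[m,tag]).round(1).tolist() for n in('side','top')])
save(np.hstack([r(a,220,140,120,120),r(b,250,150,120,120)]),'tag.png')
E
```

```text
t 8.8833 pos [ 0.5002 -0.0769  0.1557] units shift [-0.07 -0.04  0.05] turn [ 0.   -0.01  0.02] F [ 1.4  0.5 -2.2]
[[[289.6, 208.6], [282.7, 222.1]], [[290.5, 209.1], [291.8, 204.1]]]
```

View pics/tag.png

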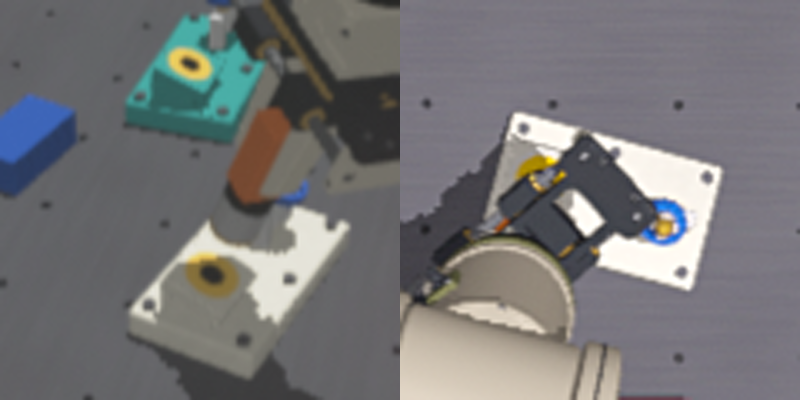

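The nose sits in front of the tag at side ≈(289,210), as predicted. I hold, then back off and re-tilt from 20° to 16°.

Call:
apply_moves --steps '[0,0,0,0,0,0,0,0,0,0,0,0,0,0,0,0,0,0,0,0,0,0,0,0,0,0,0,0,0,0,0,0,0,0,0,0,0,0,0,0,0,0,0,0,0,0,0,0,0,0,0,0,0,0,0,0,0,0,0,0,0,0,0]'

```text
t: 9.73
tool_pos: [0.5, -0.0779, 0.1556]
orientation: [2.723, 1.021, 0.418]
force: [0.6, -0.0, -2.6]
opening: 0.0258
gripper_force: 49.8
```

Call:
apply_moves --steps '[0,0,-0.5,0,0,0,0,0,0,-0.7,0,0,0,0,0,0,-0.4,0.28,-0.19,0,0,0,0,0,0.28,-0.19,0,0,0,0,0,0,0,0,0,0,0,0,0,0,0,0,0,0,0,0,0,0,0]'

```text
t: 10.32
tool_pos: [0.4838, -0.0735, 0.1998]
orientation: [2.772, 1.039, 0.337]
force: [-0.1, 0.2, -2.2]
opening: 0.0259
gripper_force: 49.8
```

```bash
python3 - <<'E'
from tgt import *
plan(goal(piv,16,.08),tool(16))
E
```

```text
t 10.3167 pos [ 0.4838 -0.0735  0.1998] units shift [-2.55  2.    0.88] turn [-0.01  0.01  0.  ] F [-0.1  0.2 -2.2]
```

Call:
apply_moves --steps '[-0.5,0.4,0,0,0,0,0,-0.7,0.6,0.1,0,0,0,0,-0.7,0.6,0.2,0,0,0,0,-0.45,0.3,0.3,0,0,0,0,-0.2,0.1,0.28,0,0,0,0,0,0,0,0,0,0,0,0,0,0,0,0,0,0,0,0,0,0,0,0,0,0,0,0,0,0,0,0]'

```text
t: 11.07
tool_pos: [0.4731, -0.17, 0.1779]
orientation: [2.77, 1.04, 0.339]
force: [0.2, 0.3, -2.7]
opening: 0.0256
gripper_force: 49.8
```

```bash
cat > look.py <<'E'
from tgt import *
import sys
a=eyes.read_camera('side');b=eyes.read_camera('top')
plan(goal(piv,16,.08),tool(16))
s=robot.read_state();R=Ro.from_rotvec(s['orientation']).as_matrix();p=np.array(s['tool_pos'])
t=np.linspace(0,2*np.pi,40)
def circ(c,Rm,r): return c+r*(np.outer(np.cos(t),Rm[:,0])+np.outer(np.sin(t),Rm[:,1]))
K=8
x,y,w,h_=280,160,50,50
im=cv2.resize(a[y:y+h_,x:x+w],None,fx=K,fy=K,interpolation=cv2.INTER_CUBIC)
raw=im.copy()
def dr(P,c): cv2.polylines(im,[((proj('side',P)+.5-[x,y])*K).astype(int)],False,c,1)
dr(circ(p+h*R[:,2],R,.017),(0,255,0));dr(circ(p+(h-.04)*R[:,2],R,.017),(0,255,0))
dr(circ(piv+.05*ax(16),R,.0035),(255,0,0));dr(circ(piv+.03*ax(16),R,.0175),(255,0,0))
dr(np.array([piv,piv+.16*ax(16)]),(255,255,0))
save(np.hstack([raw,im]),sys.argv[1])
E
python3 look.py pre.png
```

```text
t 11.1667 pos [ 0.4732 -0.1702  0.178 ] units shift [-0.04 -0.02  0.04] turn [ 0.   -0.    0.02] F [-0.3 -0.8 -2.1]
```

View pics/pre.png

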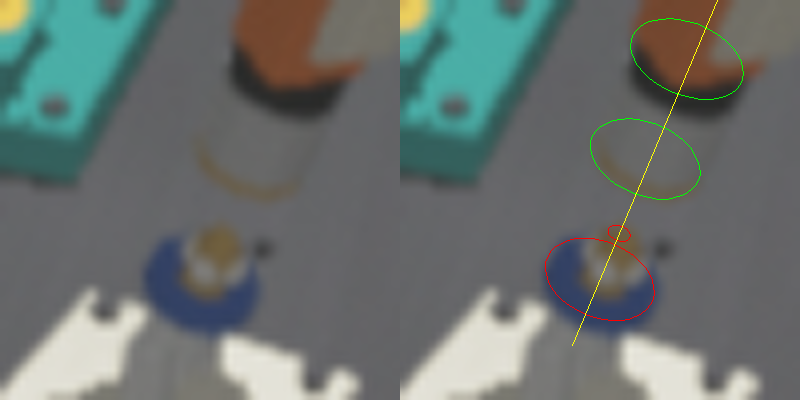

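The nose is coaxial with the nipple to within about a pixel: rim bottom at crop (255,197), tip at (218,240). I start the approach and watch the forces.

Call:
apply_moves --steps '[-0.04,-0.02,0.15,0,0,0,0,0,0,0.25,0,0,0,0,0,0,0.25,0,0,0,0,0,0,0.2,0,0,0,0,0,0,0.15,0,0,0,0,0,0,0.1,0,0,0,0,0,0,0.1,0,0,0,0,0,0,0,0,0,0,0,0,0,0,0,0,0,0,0,0,0,0,0,0,0]'

```text
t: 12.0
tool_pos: [0.4812, -0.174, 0.1428]
orientation: [2.771, 1.038, 0.338]
force: [0.6, -0.9, -3.4]
opening: 0.0259
gripper_force: 49.8
```

```bash
cat > st.py <<'E'
from tgt import *
plan(goal(piv,16,.023),tool(16))
s=robot.read_state();r=Ro.from_rotvec(s['orientation']);print('F tool',r.inv().apply(s['force']).round(1),'T tool',r.inv().apply(s['wrist_torque']).round(2),'m',(np.array(s['tool_pos'])-piv)@ax(16)-h)
E
python3 st.py
```

```text
t 12.0 pos [ 0.4812 -0.174   0.1428] units shift [ 0.03 -0.01  0.74] turn [0. 0. 0.] F [ 0.6 -0.9 -3.4]
F tool [-0.7  0.2  3.4] T tool [ 0.22 -0.26 -0.04] m 0.04509290402993091
```

Call:
apply_moves --steps '[0.02,0,0.1,0,0,0,0,0,0,0.1,0,0,0,0,0,0,0.1,0,0,0,0,0,0,0.1,0,0,0,0,0,0,0,0,0,0,0,0,0,0,0,0,0,0]'

```text
t: 12.5
tool_pos: [0.4844, -0.1752, 0.1306]
orientation: [2.77, 1.038, 0.336]
force: [0.0, -5.4, -4.1]
opening: 0.0259
gripper_force: 49.9
```

```bash
python3 st.py
```

```text
t 12.5 pos [ 0.4844 -0.1752  0.1306] units shift [ 0.04 -0.01  0.31] turn [0.01 0.02 0.  ] F [ 0.  -5.4 -4.1]
F tool [-4.2  3.1  4.4] T tool [-0.6  -1.11 -0.01] m 0.0324128176338631
```

The nipple pushes the gauge toward -y with about 5 N. I shift slightly that way and press on.

Call:
apply_moves --steps '[-0.03,0.03,0,0,0,0,0,0,0,0.1,0,0,0,0,0,0,0.1,0,0,0,0,0,0,0,0,0,0,0,0,0,0,0,0,0,0,0,0,0,0,0,0,0]'

```text
t: 13.0
tool_pos: [0.4864, -0.1761, 0.1257]
orientation: [2.771, 1.039, 0.338]
force: [-1.4, -1.5, 1.6]
opening: 0.026
gripper_force: 49.9
```

```bash
python3 st.py
```

```text
t 13.0 pos [ 0.4864 -0.1761  0.1257] units shift [ 0.03 -0.04  0.14] turn [0. 0. 0.] F [-1.4 -1.5  1.6]
F tool [-1.8  0.5 -1.8] T tool [ 0.05 -0.78  0.01] m 0.027148117173676184
```

Call:
apply_moves --steps '[0,0,0.08,0,0,0,0,0,0,0.08,0,0,0,0,0,0,0.05,0,0,0,0,0,0,0,0,0,0,0,0,0,0,0,0,0,0,0,0,0,0,0,0,0,0,0,0,0,0,0,0]'

```text
t: 13.58
tool_pos: [0.4883, -0.1766, 0.1199]
orientation: [2.77, 1.038, 0.339]
force: [-3.5, -0.7, 6.3]
opening: 0.0258
gripper_force: 49.9
```

```bash
python3 st.py; python3 look.py end.png
```

```text
t 13.5833 pos [ 0.4883 -0.1766  0.1199] units shift [ 0.03 -0.05 -0.07] turn [ 0.01 -0.    0.  ] F [-3.5 -0.7  6.3]
F tool [-2.1 -0.2 -6.9] T tool [ 0.21 -0.67  0.  ] m 0.020940300886679378
t 13.6833 pos [ 0.4883 -0.1766  0.1199] units shift [ 0.03 -0.05 -1.97] turn [ 0.01 -0.    0.  ] F [-4.8 -0.5  6.1]
```

View pics/end.png

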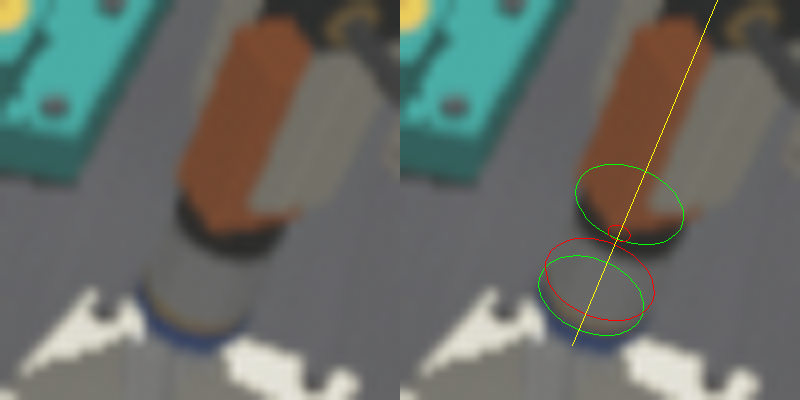

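The nose is seated over the nipple and the collar is pushed down. The axial push is about 9 N, which puts the collar at roughly 8 of its 9 mm, and side loads are small. Handing in.

```bash
python3 -c "
from plant import robot
print(robot.close_job())"
```

```text
the job is handed in; nothing more can be done
None
```

The gauge was held in front of the tag for over a second and then pressed onto the nipple. By the force reading the collar is about 8 of 9 mm down. I handed the job in with the gauge still gripped; the hand-in gave no verdict.

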